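Pull the griddle's wind flap shut with the hook pole

TASK

Wind is getting at the crepe griddle. Take the hook pole from the tool rest, drop its hook into the brass ring eye on top of the open red-framed wind flap, pull the flap fully shut by that ring, and then lay the pole back on the rest where it was. Leave the scraper beside it where it lies.

Things in the scene. Friction and masses are not known exactly. Their poses are not given: they have to be found in the camera images.
- pole: Hook pole, about 180 g. Wooden handle 160 x 22 x 24 mm (along x, y, z), dark butt cap behind; ahead, a 10 mm steel rod, 12 mm above the underside, turning straight down at x = +200 mm as a 10 mm thick prong (the hook), its tip 45 mm below the underside. Origin: middle of the handle's underside, the balance and grip point; x to the hook, z up. Starts level, hook down, on the tool rest.
- scraper: Leave alone: same handle, origin and axes as the pole, but a flat steel blade 34 x 120 mm, no hook. It lies in the other of two bays, 110 mm apart (which is which varies), of the fixed tool rest: two 12 mm wide rails across the tools, 55 mm before and behind the rest's middle, tops 75 mm above the table, free space between them; pins 14 mm high stand between and outside the bays.
- ring (a point): Centre of the flap's brass ring eye, 240 mm above the table. It lies level, hole vertical: 36 mm inside, 52 mm outside diameter. Axes turn with the flap: z up; the upright hinge is 35 mm along +x and 150 mm along +y from here. The flap reaches 195 mm from the hinge along -y, 12 mm thick, top edge at 204 mm; the ring is on its -x side (the robot's when shut). Guard posts: 215 mm high.
- flap (a joint): Opening angle (rad) of the wind flap, a clear panel in a red frame, about its upright hinge: 0 is shut (firm stop, in line with the fixed green guard pane). Opening swings the ring away from the robot, anticlockwise seen from above. Light friction (0.06 N m): it stays where it is left; about 0.5 N at the ring moves it.

How it is judged:
On the way, in this order (a step that is already met when the one before it is completed fails the run):
1. the hook is down in the ring eye while the flap is still open (x of ring in the frame of pole between 0.182 and 0.218 m and y of ring in the frame of pole between -0.018 and 0.018 m and z of ring in the frame of pole between -0.043 and 0.008 m and value of joint flap above 0.35 rad), for 0.1 s.
2. the flap is pulled shut with the hook still in its ring (x of ring in the frame of pole between 0.182 and 0.218 m and y of ring in the frame of pole between -0.018 and 0.018 m and z of ring in the frame of pole between -0.043 and 0.008 m and value of joint flap below 0.1 rad), for 0.1 s.
At the end, for the whole second after the job is handed in: The flap is shut to within 0.1 rad (15 mm at the ring); the pole lies at rest on the tool rest again, hook down, within 30 mm of where it began and level within 10 degrees; the scraper is within 30 mm of where it began (value of joint flap below 0.1 rad and distance of each of pole, scraper from where it was at the start of the episode below 0.03 m and angle between pole's own z axis and vertical below 0.17 rad and linear speed of pole below 0.02 m/s); the robot touches nothing.
It fails at once if the scraper is pushed or taken from its place (more than 30 mm) (distance of scraper from where it was at the start of the episode above 0.03 m).
It also fails if it takes over 48 s, if anything falls off the work surface, if the arm or the gripper's body presses on something with over 40 N, if the wrist force passes 120 N, or if a joint passes its speed limit or range.

ROBOT

A 6-joint arm with a two-finger parallel gripper is mounted at the origin on the work surface. World frame = base frame: x ahead of the robot, y to its left, z up, the work surface at z = 0. Lengths are in m, angles in rad, forces in N, time in s.
With the tool pointing down it reaches from about 0.325 to 0.775 m from the base axis. Payload 5.5 kg.
Tool frame: the origin (TCP) lies midway between the tips of the shut fingers; the grasp point (between the pads) lies 19 mm behind it (bot.grasp_offset is the distance from the TCP to the grasp point, in m); z points along the fingers, y is the direction in which the jaws open and shut (so a half turn about z gives the same grasp; the last joint's range is limited). The gripper opens to 85 mm and grips with 20 to 120 N. Pads are 22 mm wide; open, the fingers measure 114 mm over their backs; the gripper's body (76 mm by 85 mm) begins 54 mm behind the grasp point. The pads swing forward as they close: fully open they stand 13 mm farther back than shut.
Start: joints at [-0.057, 0.091, 1.231, -0, 1.82, -0.057], TCP at [0.6, -0, 0.231] pointing down, gripper open.
Joint ranges: [-2.87, 2.87], [-0.86, 2.18], [0.17, 2.46], [-1.51, 4.65], [0.06, 2.69], [-2.65, 2.65]. Speed limits (rad/s): [2.57, 2.57, 3.01, 3.14, 3.14, 3.14].

INTERFACE

Orientations are given as a unit quaternion [w, x, y, z].
In Python, from bench import bot gives the robot as it stands.
- The arm moves only by the tool servo_tool, never from a script. Its argument "commands" is a list of rows, each an object with "fingers": the closure, from 0 (fully open) to 1 (shut); "delta_pos": the shift along the tool's x, y, z in m, a list of three; "twist": the turn about the tool's z in rad. In form: [{"fingers": fingers, "delta_pos": [x, y, z], "twist": twist}, ...]. A call has 1 to 5 rows; each row shifts and turns the pose as measured when the row begins, along the tool's axes as they then stand; what a row does not reach is not made up. A row lasts 1/8 s, in which the tool goes at most 62.5 mm and 10.7 degrees, less where a joint would pass 70% of its speed; a pose out of reach is approached as far as the arm can. A call is refused whole if a number of a shift passes 0.0625 or a number of a turn 0.188, either way. A call with a gripper value outside its range is refused whole. The fingers move at their own pace and stop on an object; "grip_force" is the grip in N (left out, the last holds). Time passes only in rows, so rows that do not move let the fingers close. It gives the time, the measured TCP pose, the force and the opening at its end, in the units of the state.
- bot.get_obs(): the state, without advancing time (a new reading comes with each control period).
- bot.snapshot(name): name is "scene" or "side" or "wrist"; returns a dict with "img" (400x640x3 uint8, red, green, blue), "range_z" (400x640 float32, m along the optical axis (not along the pixel's ray), 0 where there is no reading), "intrinsics" (3x3 intrinsics, pixels), "eye" and "attitude" of the camera in the world. Camera axes: x right, y down, z forward; pixel columns grow to the right and rows downward; lengths in m; the calibration is good to about 2 mm. A picture is of the moment at which its call begins.
- bot.sign_off(): hands the job in, once; it reports no verdict.
The state is a dict: "t": time; "q": joint angles; "qd": joint speeds; "joint_torque": joint torques, N m; "tool_pos": TCP position; "orientation": TCP orientation; "force": force on the tool from outside, world axes, zero at the start; "wrist_torque": the same for the moment, N m; "finger_gap": finger opening in m.
Only numpy, scipy, OpenCV 4.12 (cv2) and the standard library are available. Lean on these libraries where they do the work, as an engineer would, in place of code of your own. Each camera call takes 0.05 s, during which the arm holds its last target.

## Working session

There is one attempt and no reset: what is moved stays moved. The work goes in short steps, Python scripts to look and compute and a tool call to move; the robot and the scene stay as the last step left them, time stands still between calls to the robot, and variables do not carry over. Pictures are saved under pics/ and viewed, and the job is handed in when it is done.

Besides the shell and the picture viewer there is one more tool, called after "Call:" by a JSON object that holds its "api" and its "payload", one argument or row to a line. servo_tool: Moves the arm, as the interface text tells. Its arguments: {"type":"object","properties":{"commands":{"type":"array"},"grip_force":{"type":"number"}},"required":["commands"]}

```bash
ls; mkdir -p pics; cat > h.py <<'E'
import numpy as np, cv2
from bench import bot
from scipy.spatial.transform import Rotation as R
def snap(n):
    s=bot.snapshot(n); np.savez('/tmp/%s.npz'%n,**{k:np.array(v) for k,v in s.items()}); return s
def load(n): return dict(np.load('/tmp/%s.npz'%n))
def att(s):
    a=np.array(s['attitude'])
    return a if a.shape==(3,3) else R.from_quat(a,scalar_first=True).as_matrix()
def world(s,u,v,z=None):
    K=np.array(s['intrinsics']);A=att(s);e=np.array(s['eye'])
    d=A@np.linalg.inv(K)@np.array([u,v,1.0])
    if z is not None: return e+d*(z-e[2])/d[2]
    return e+d*s['range_z'][int(round(v)),int(round(u))]
def proj(s,p):
    c=att(s).T@(np.array(p)-np.array(s['eye']));k=np.array(s['intrinsics'])@c;return k[:2]/k[2]
def save(img,name): cv2.imwrite('pics/'+name,cv2.cvtColor(np.ascontiguousarray(img),cv2.COLOR_RGB2BGR))
E
python3 - <<'E'
from h import *
for n in ['scene','side','wrist']:
    s=snap(n); save(s['img'],n+'0.png'); print(n,s['eye'],s['attitude'])
print(bot.get_obs())
E
```

```text
pics
scene [ 1.02495894 -0.51022175  0.96461341] [-0.31797447  0.86170572  0.36829081 -0.14393527]
side [-0.04524884 -0.68746074  0.91341191] [-0.39215573  0.8548953  -0.30793255  0.14333685]
wrist [0.60039491 0.06532437 0.37263941] [ 1.31939742e-01  9.91257512e-01  7.95335833e-05 -6.65100022e-04]
{'t': 0.15, 'q': array([-5.66721781e-02,  9.16910187e-02,  1.23166335e+00,  1.58791432e-05,
        1.81976290e+00, -5.67050455e-02]), 'qd': array([-0.00028463, -0.00294737, -0.00255462, -0.00079134,  0.00191023,
        0.00192262]), 'joint_torque': array([ 1.18562282e-03, -4.59372532e+01, -4.18527281e+01, -2.23398712e-05,
        9.54780931e-03, -9.16542831e-06]), 'tool_pos': array([5.99784012e-01, 3.24210162e-05, 2.30377002e-01]), 'orientation': array([-5.73830528e-04,  7.07093576e-01,  7.07119575e-01, -5.01882755e-04]), 'force': array([ 0.47751175,  0.13480914, -0.51677873]), 'wrist_torque': array([-0.03437475, -0.02325528, -0.01937456]), 'finger_gap': 0.08561591605763641}
```

View pics/scene0.png

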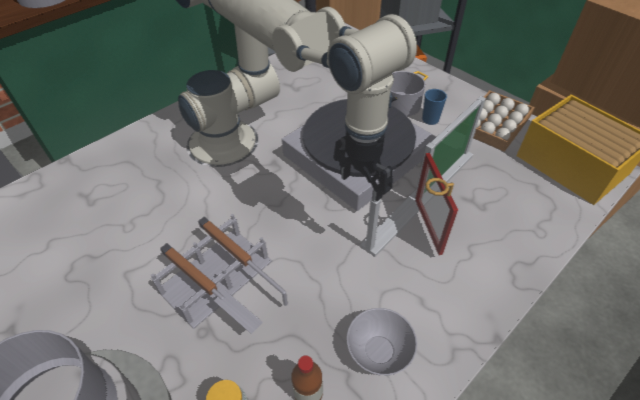

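View pics/side0.png

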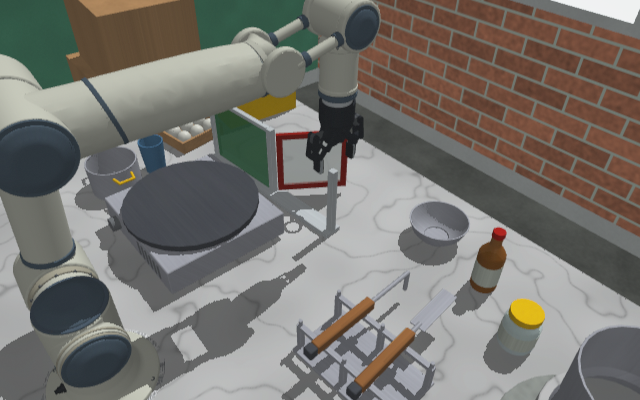

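View pics/wrist0.png

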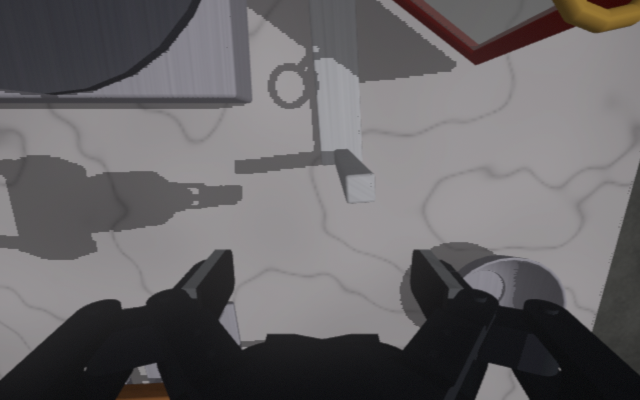

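```bash
python3 - <<'E'
from h import *
s=load('scene'); 
save(cv2.resize(s['img'][200:340,140:300],None,fx=5,fy=5,interpolation=cv2.INTER_CUBIC)[:600],'c1.png')
save(cv2.resize(s['img'][90:260,350:500],None,fx=4,fy=4,interpolation=cv2.INTER_CUBIC)[:600],'c2.png')
s=load('side'); 
save(cv2.resize(s['img'][260:400,290:450],None,fx=5,fy=5,interpolation=cv2.INTER_CUBIC)[:600],'c3.png')
E
```

```text
(no output)
```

View pics/c1.png

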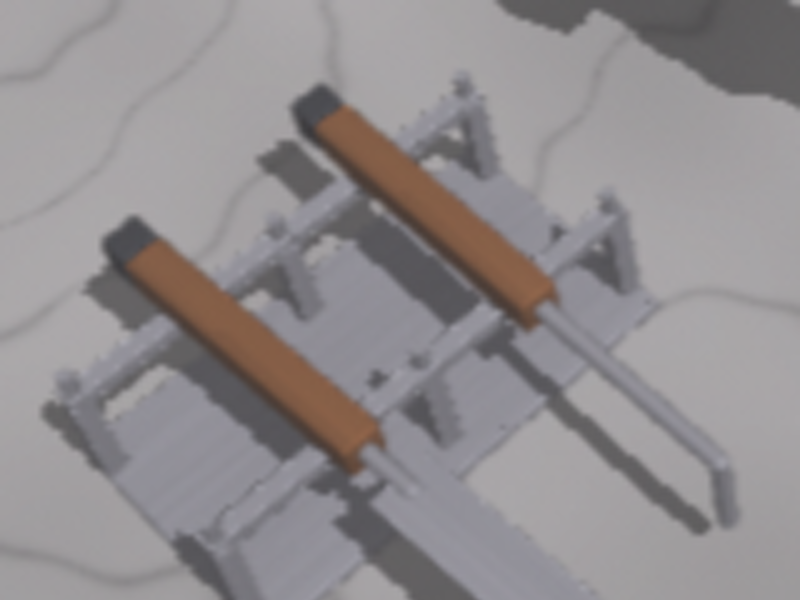

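View pics/c2.png

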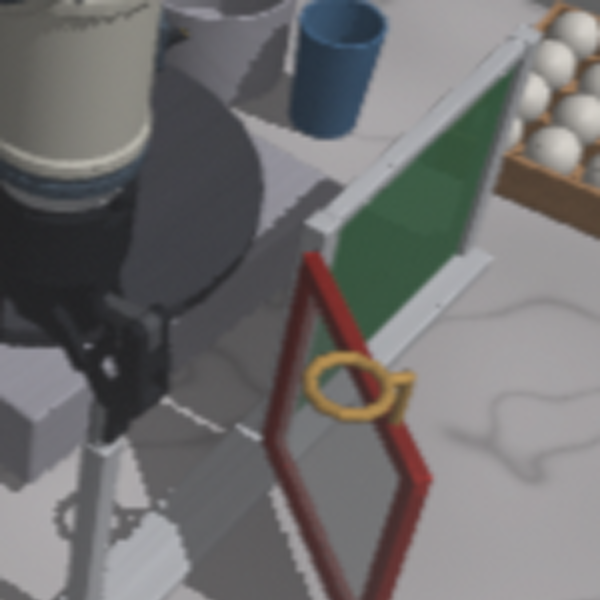

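View pics/c3.png

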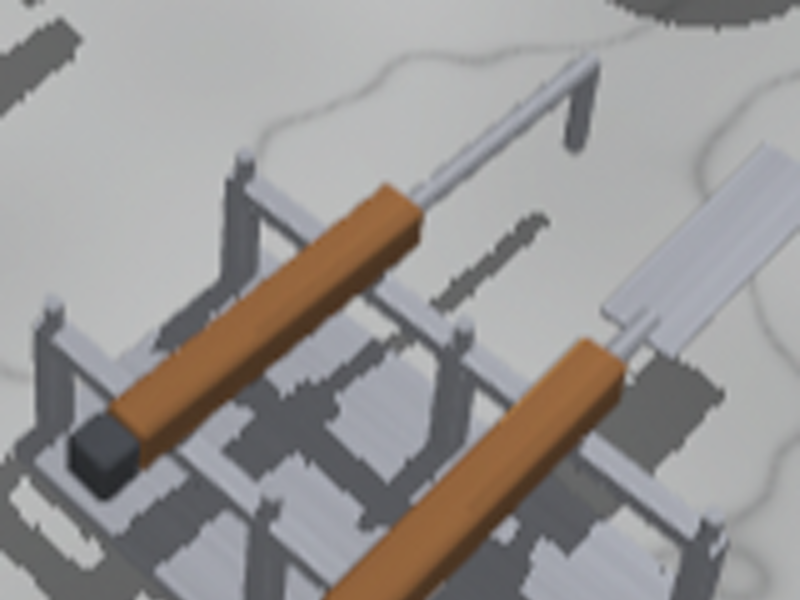

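```bash
python3 - <<'E'
from h import *
s=load('scene'); f=lambda x,y,z:world(s,140+x/5-.4,200+y/5-.4,z)
for n,p in dict(bl=(317,124),br=(345,108),fr=(552,290),fl=(527,310)).items(): print(n,f(*p,0.099),world(s,140+p[0]/5-.4,200+p[1]/5-.4))
print('elbow',f(724,462,0.092),'tip',f(728,522,0.03))
b=(f(317,124,.099)+f(345,108,.099))/2;fr=(f(552,290,.099)+f(527,310,.099))/2
print('pole',(b+fr)/2,np.linalg.norm(fr-b),np.degrees(np.arctan2(*(fr-b)[1::-1])))
t=load('side');g=lambda x,y,z:world(t,290+x/5-.4,260+y/5-.4,z)
print('side handle',g(110,405,.099),g(145,435,.099),g(388,185,.099),g(422,212,.099))
h=lambda x,y,z:world(s,350+x/4-.4,90+y/4-.4,z)
for n,p in dict(outL=(305,385),outR=(397,385),top=(350,351),bot=(350,420)).items(): print(n,h(*p,.240))
# ring by colour
im=s['img'].astype(int); hsv=cv2.cvtColor(s['img'],cv2.COLOR_RGB2HSV)
m=(hsv[...,0]>15)&(hsv[...,0]<30)&(hsv[...,1]>110)
P=np.array([world(s,u,v,.240) for v,u in np.argwhere(m) if 420<u<458 and 170<v<205]); print(len(P),P.min(0),P.max(0),P.mean(0))
for n,p in dict(hingetop=(312,255),free=(430,478)).items(): print(n,h(*p,.204),world(s,350+p[0]/4-.4,90+p[1]/4-.4))
for n,p in dict(postL=(105,447),paneEndL=(320,225),paneFar=(525,35)).items(): print(n,h(*p,.215),world(s,350+p[0]/4-.4,90+p[1]/4-.4))
E
```

```text
bl [ 0.32795886 -0.26653563  0.099     ] [ 0.32461372 -0.2653661   0.09484563]
br [ 0.32917729 -0.25075393  0.099     ] [ 0.32692932 -0.24991563  0.09620333]
fr [ 0.48742635 -0.24236767  0.099     ] [ 0.4839382  -0.24062952  0.09338288]
fl [ 0.4881629  -0.25748957  0.099     ] [ 0.48287913 -0.25500188  0.09047962]
elbow [ 0.60843743 -0.24072886  0.092     ] tip [ 0.604009   -0.24057115  0.03      ]
pole [ 0.40818135 -0.2542867   0.099     ] 0.159464932943659 3.133278916581757
side handle [ 0.32402417 -0.25074834  0.099     ] [ 0.32560066 -0.26919818  0.099     ] [ 0.47934464 -0.24135927  0.099     ] [ 0.48009358 -0.26010138  0.099     ]
outL [0.69540569 0.11184157 0.24      ]
outR [0.73077612 0.14827171 0.24      ]
top [0.69688949 0.15084803 0.24      ]
bot [0.7284531  0.10860816 0.24      ]
180 [0.68736538 0.10367328 0.24      ] [0.74711406 0.16040658 0.24      ] [0.71598003 0.13123971 0.24      ]
hingetop [0.61398305 0.23396561 0.204     ] [0.61296848 0.23580277 0.20212229]
free [0.77067039 0.13614087 0.204     ] [0.76999715 0.13785215 0.20198624]
postL [0.63572651 0.01597139 0.215     ] [0.62872231 0.02544018 0.20151079]
paneEndL [0.6066137  0.24859136 0.215     ] [0.60588796 0.24990775 0.21369958]
paneFar [0.58574064 0.50665212 0.215     ] [0.58327817 0.5123532  0.21079731]
```

Call:
{"api": "servo_tool", "payload": {
  "commands": [
    {"fingers": 0,"delta_pos": [-0.05,-0.039,0],"twist": 0},
    {"fingers": 0,"delta_pos": [-0.05,-0.039,0],"twist": 0},
    {"fingers": 0,"delta_pos": [-0.05,-0.039,0],"twist": 0},
    {"fingers": 0,"delta_pos": [-0.05,-0.039,0],"twist": 0},
    {"fingers": 0,"delta_pos": [-0.05,-0.039,0],"twist": 0}
  ],
  "grip_force": 60
}}

```text
t: 0.78
tool_pos: [0.4065, -0.2468, 0.2268]
orientation: [-0.003, 0.704, 0.71, -0.002]
force: [1.2, -1.2, 0.4]
finger_gap: 0.0854
```

Call:
{"api": "servo_tool", "payload": {
  "commands": [
    {"fingers": 0,"delta_pos": [0,0,0],"twist": 0.17},
    {"fingers": 0,"delta_pos": [0,0,0],"twist": 0.17},
    {"fingers": 0,"delta_pos": [0,0,0],"twist": 0.17},
    {"fingers": 0,"delta_pos": [0,0,0],"twist": 0.17},
    {"fingers": 0,"delta_pos": [0,0,0],"twist": 0.17}
  ]
}}

```text
t: 1.4
tool_pos: [0.4021, -0.2511, 0.2255]
orientation: [-0.002, 0.941, 0.34, -0.004]
force: [0.4, 0.1, -0.4]
finger_gap: 0.0853
```

Call:
{"api": "servo_tool", "payload": {
  "commands": [
    {"fingers": 0,"delta_pos": [0,0,0],"twist": 0.17},
    {"fingers": 0,"delta_pos": [0,0,0],"twist": 0.17},
    {"fingers": 0,"delta_pos": [0,0,0],"twist": 0.17},
    {"fingers": 0,"delta_pos": [0,0,0],"twist": 0.17},
    {"fingers": 0,"delta_pos": [0,0,0],"twist": 0}
  ]
}}

```text
t: 2.02
tool_pos: [0.4015, -0.2507, 0.2238]
orientation: [-0.002, 1.0, -0.004, -0.006]
force: [-0.1, -0.3, -0.5]
finger_gap: 0.0853
```

```bash
cat >> h.py <<'E'
def tool():
    o=bot.get_obs();Rm=R.from_quat(o['orientation'],scalar_first=True).as_matrix();return np.array(o['tool_pos']),Rm,o
def yaw(Rm): return np.degrees(np.arctan2(Rm[1,0],Rm[0,0]))
def togo(target):
    p,Rm,o=tool(); return Rm.T@(np.array(target)-p)
E
python3 - <<'E'
from h import *
s=snap('wrist'); save(s['img'],'w1.png'); p,Rm,o=tool(); print(p,yaw(Rm),o['q'],Rm.round(3))
E
```

```text
[ 0.40146843 -0.25073294  0.22384942] -0.40914984661051124 [-0.62729557 -0.241136    1.55977676 -0.00411315  1.83419055  0.9496121 ] [[ 1.    -0.007 -0.011]
 [-0.007 -1.     0.003]
 [-0.011 -0.003 -1.   ]]
```

View pics/w1.png

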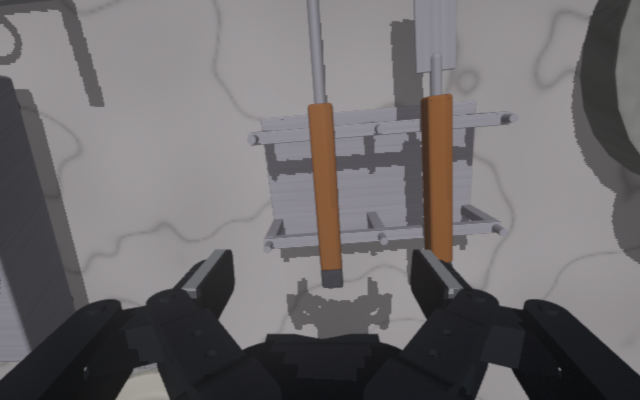

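```bash
python3 - <<'E'
from h import *
s=load('wrist')
for p in [(309,106),(331,104),(321,268),(341,266)]: print(world(s,*p,.099),world(s,p[0],p[1]))
b=(world(s,321,268,.099)+world(s,341,266,.099))/2; f=(world(s,309,106,.099)+world(s,331,104,.099))/2
print((b+f)/2,np.linalg.norm(f-b),np.degrees(np.arctan2(*(f-b)[1::-1])))
c=np.array([.4065,-.2545,.2]); print(togo(c), bot.grasp_offset)
E
```

```text
[ 0.48214017 -0.24067138  0.099     ] [ 0.48218388 -0.24062941  0.09806636]
[ 0.48359375 -0.25953718  0.099     ] [ 0.48367987 -0.25957975  0.0973525 ]
[ 0.32831658 -0.24944259  0.099     ] [ 0.32681227 -0.24940843  0.09616407]
[ 0.33038203 -0.26940722  0.099     ] [ 0.33017706 -0.26943188  0.09860786]
[ 0.40610813 -0.25476459  0.099     ] 0.15380034120003058 3.4743734484018365
[0.00533122 0.00380954 0.02377747] 0.0187
```

Call:
{"api": "servo_tool", "payload": {
  "commands": [
    {"fingers": 0,"delta_pos": [0.005,0.004,0.03],"twist": -0.066},
    {"fingers": 0,"delta_pos": [0,0,0.04],"twist": 0},
    {"fingers": 0,"delta_pos": [0,0,0.03],"twist": 0},
    {"fingers": 0,"delta_pos": [0,0,0],"twist": 0}
  ]
}}

```text
t: 2.58
tool_pos: [0.4056, -0.2547, 0.1217]
orientation: [-0.001, 0.999, 0.038, -0.005]
force: [-0.7, 0.5, 1.0]
finger_gap: 0.085
```

```bash
python3 - <<'E'
from h import *
p,Rm,o=tool(); print(p,yaw(Rm),Rm.round(3)); print(togo([.406,-.2547,.068]))
E
```

```text
[ 0.40564267 -0.25468086  0.12172293] 4.319720298528286 [[ 0.997  0.075 -0.01 ]
 [ 0.075 -0.997  0.003]
 [-0.01  -0.003 -1.   ]]
[0.00089091 0.00022214 0.05371627]
```

Call:
{"api": "servo_tool", "payload": {
  "commands": [
    {"fingers": 0,"delta_pos": [0,0,0.03],"twist": 0.015},
    {"fingers": 0,"delta_pos": [0,0,0.024],"twist": 0},
    {"fingers": 0,"delta_pos": [0,0,0],"twist": 0}
  ]
}}

```text
t: 2.95
tool_pos: [0.407, -0.2559, 0.0717]
orientation: [0.001, 0.999, 0.033, -0.003]
force: [-0.5, 0.8, -0.0]
finger_gap: 0.0856
```

```bash
python3 - <<'E'
from h import *
p,Rm,o=tool(); print(p,yaw(Rm),Rm.round(3)); print(togo([.406,-.2547,.068]))
s=snap('side'); save(s['img'],'s2.png')
E
```

```text
[ 0.40698824 -0.25590902  0.07174023] 3.7762963140571846 [[ 0.998  0.066 -0.005]
 [ 0.066 -0.998 -0.001]
 [-0.005  0.001 -1.   ]]
[-0.00088721 -0.00127477  0.00374373]
```

View pics/s2.png

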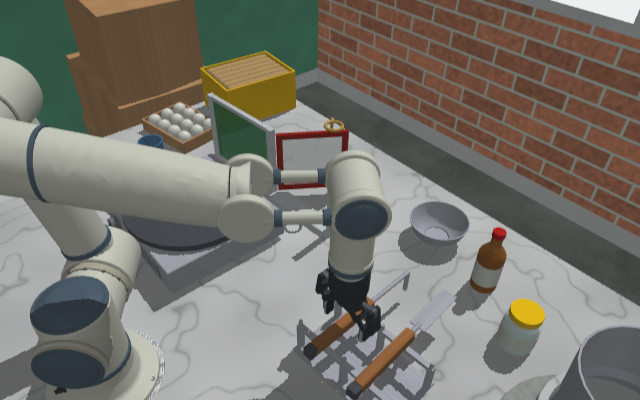

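Call:
{"api": "servo_tool", "payload": {
  "commands": [
    {"fingers": 0,"delta_pos": [-0.001,-0.001,0.004],"twist": 0},
    {"fingers": 1,"delta_pos": [0,0,0],"twist": 0},
    {"fingers": 1,"delta_pos": [0,0,0],"twist": 0},
    {"fingers": 1,"delta_pos": [0,0,0],"twist": 0},
    {"fingers": 1,"delta_pos": [0,0,0],"twist": 0}
  ],
  "grip_force": 60
}}

```text
t: 3.62
tool_pos: [0.4087, -0.2569, 0.0746]
orientation: [0.004, 0.999, 0.034, 0.002]
force: [-0.0, 0.2, -1.1]
finger_gap: 0.0211
```

Call:
{"api": "servo_tool", "payload": {
  "commands": [
    {"fingers": 1,"delta_pos": [0,0,0],"twist": 0},
    {"fingers": 1,"delta_pos": [0,0,0],"twist": 0}
  ]
}}

```text
t: 3.88
tool_pos: [0.4086, -0.2569, 0.0744]
orientation: [0.004, 0.999, 0.033, 0.001]
force: [-0.3, 0.2, 0.6]
finger_gap: 0.021
```

Call:
{"api": "servo_tool", "payload": {
  "commands": [
    {"fingers": 1,"delta_pos": [0,0,-0.03],"twist": 0},
    {"fingers": 1,"delta_pos": [0,0,-0.05],"twist": 0},
    {"fingers": 1,"delta_pos": [0,0,-0.05],"twist": 0},
    {"fingers": 1,"delta_pos": [0,0,-0.05],"twist": 0},
    {"fingers": 1,"delta_pos": [0,0,-0.05],"twist": 0}
  ]
}}

```text
t: 4.5
tool_pos: [0.406, -0.254, 0.3019]
orientation: [-0.001, 0.999, 0.033, -0.005]
force: [0.5, -0.2, -1.4]
finger_gap: 0.0209
```

Call:
{"api": "servo_tool", "payload": {
  "commands": [
    {"fingers": 1,"delta_pos": [0,0,0],"twist": 0},
    {"fingers": 1,"delta_pos": [0,0,0],"twist": 0}
  ]
}}

```text
t: 4.75
tool_pos: [0.4067, -0.2546, 0.3052]
orientation: [0.0, 0.999, 0.033, -0.003]
force: [-0.1, -0.3, -1.9]
finger_gap: 0.021
```

```bash
python3 - <<'E'
from h import *
p,Rm,o=tool(); print(p,yaw(Rm),Rm.round(3),o['force']); 
for n in ['side','scene','wrist']:
    s=snap(n); save(s['img'],n+'3.png')
E
```

```text
[ 0.40674171 -0.25461234  0.30517467] 3.8261877407717964 [[ 0.998  0.067 -0.006]
 [ 0.067 -0.998 -0.001]
 [-0.006  0.001 -1.   ]] [-0.13944906 -0.2875157  -1.91077682]
```

View pics/side3.png

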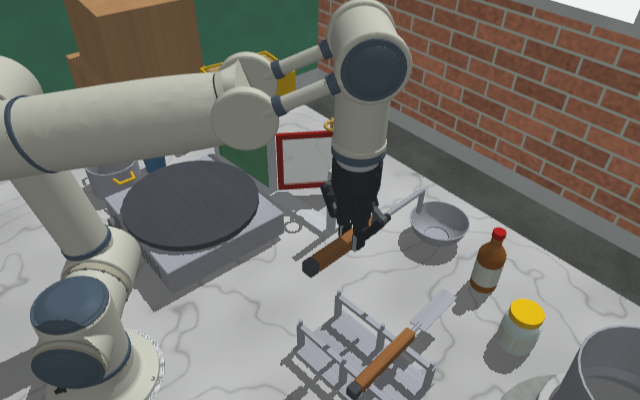

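View pics/scene3.png

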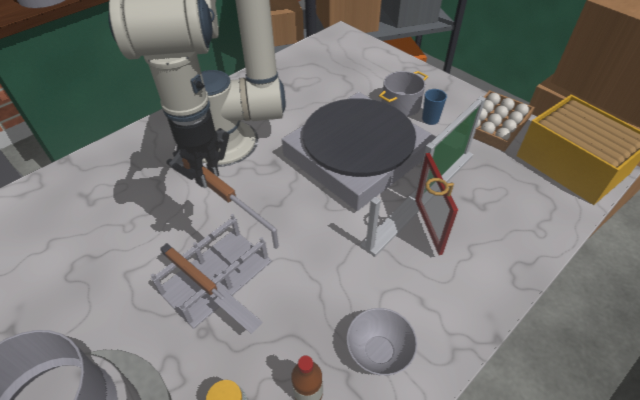

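View pics/wrist3.png

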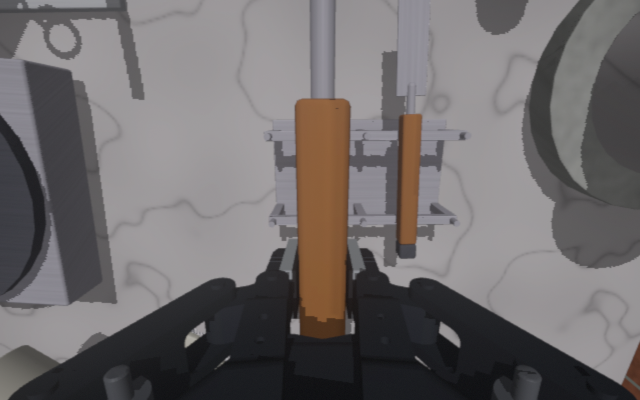

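```bash
python3 - <<'E'
from h import *
s=load('scene')
save(cv2.resize(s['img'][150:260,180:300],None,fx=5,fy=5,interpolation=cv2.INTER_CUBIC),'c4.png')
p,Rm,o=tool()
for x,z in [(.2,.012),(.2,-.045),(.08,.024),(.08,0)]:
    q=p+Rm@np.array([x,0,-z]); print(q,(proj(s,q)-[180,150]+.4)*5)
s=load('side')
save(cv2.resize(s['img'][170:290,290:450],None,fx=5,fy=5,interpolation=cv2.INTER_CUBIC),'c5.png')
for x,z in [(.2,.012),(.2,-.045),(.08,.024),(.08,0)]:
    q=p+Rm@np.array([x,0,-z]); print(q,(proj(s,q)-[290,170]+.4)*5)
E
```

```text
[ 0.60615403 -0.24108146  0.31561369] [473.89196381 405.33482766]
[ 0.60578964 -0.24111819  0.25861487] [486.7160447  493.69460163]
[ 0.486501   -0.24908592  0.32838403] [257.78292112 218.91667059]
[ 0.48634758 -0.24910138  0.30438453] [267.56460934 259.1766899 ]
[ 0.60615403 -0.24108146  0.31561369] [671.80938537  94.38330891]
[ 0.60578964 -0.24111819  0.25861487] [649.74320181 209.37149397]
[ 0.486501   -0.24908592  0.32838403] [467.94707049 211.57530705]
[ 0.48634758 -0.24910138  0.30438453] [461.19237034 262.91282452]
```

View pics/c4.png

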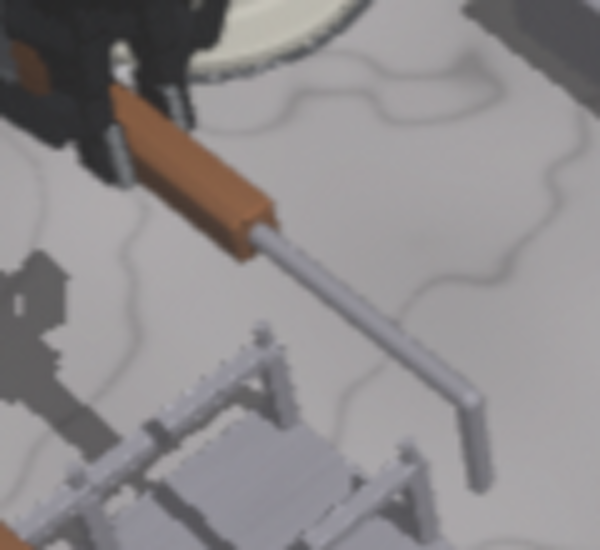

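View pics/c5.png

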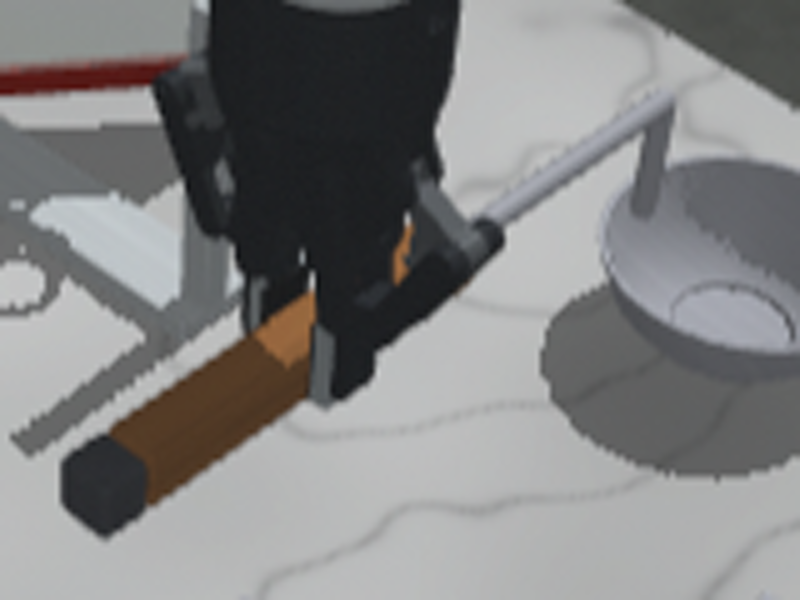

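```bash
python3 - <<'E'
from h import *
t=load('scene'); s=load('side'); 
im=cv2.cvtColor(cv2.imread('pics/s2.png'),cv2.COLOR_BGR2RGB)
save(cv2.resize(im[100:150,305:365],None,fx=10,fy=10,interpolation=cv2.INTER_CUBIC),'c6.png')
save(cv2.resize(t['img'][165:215,410:470],None,fx=10,fy=10,interpolation=cv2.INTER_CUBIC),'c7.png')
E
```

```text
(no output)
```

View pics/c6.png

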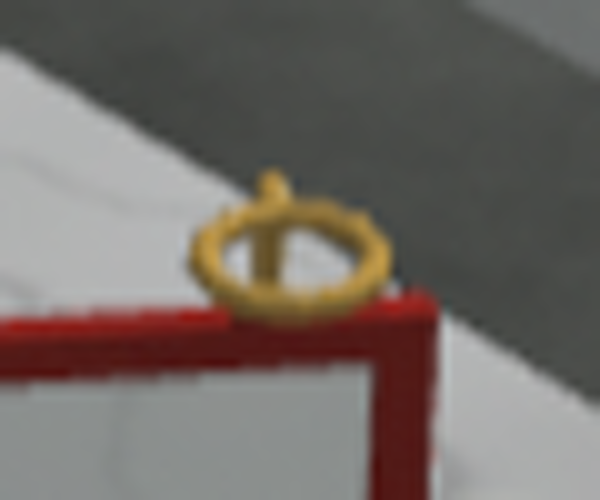

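View pics/c7.png

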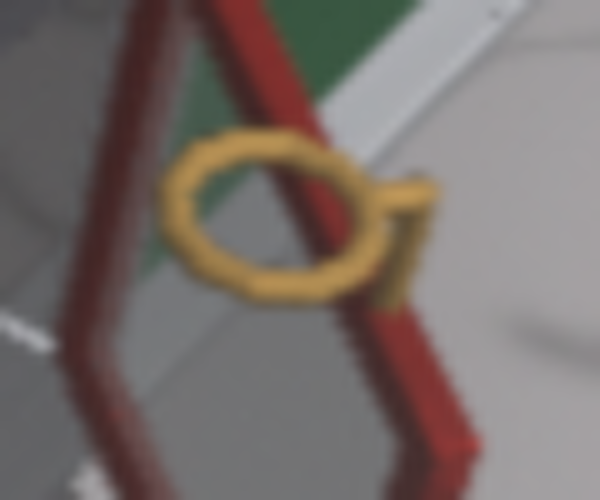

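```bash
python3 - <<'E'
from h import *
t=load('scene'); s=load('side')
print(world(t,437.15,185.95,.24),world(s,333.65,125.65,.24))
# hook in each (elbow, rod centre z ~ .012 above underside)
print(world(t,180+473/5-.4,150+402/5-.4,.3158), world(s,290+668/5-.4,170+97/5-.4,.3158))
print(world(t,180+482/5-.4,150+488/5-.4,.26), world(s,290+645/5-.4,170+213/5-.4,.26))
p,Rm,o=tool();print(p,yaw(Rm))
E
```

```text
[0.71297491 0.12950385 0.24      ] [0.70883988 0.12620355 0.24      ]
[ 0.60486379 -0.2404176   0.3158    ] [ 0.60362217 -0.2413614   0.3158    ]
[ 0.60329346 -0.24125272  0.26      ] [ 0.60133244 -0.2423281   0.26      ]
[ 0.40652775 -0.25444284  0.30489825] 3.8284663735501594
```

Call:
{"api": "servo_tool", "payload": {
  "commands": [
    {"fingers": 1,"delta_pos": [0.019,-0.05,-0.002],"twist": 0},
    {"fingers": 1,"delta_pos": [0.019,-0.05,-0.002],"twist": 0},
    {"fingers": 1,"delta_pos": [0.019,-0.05,0],"twist": 0},
    {"fingers": 1,"delta_pos": [0.019,-0.05,0],"twist": 0},
    {"fingers": 1,"delta_pos": [0.019,-0.05,0],"twist": 0}
  ]
}}

```text
t: 5.52
tool_pos: [0.485, 0.0051, 0.2996]
orientation: [-0.002, 1.0, 0.029, -0.009]
force: [0.9, -0.7, -1.4]
finger_gap: 0.0209
```

Call:
{"api": "servo_tool", "payload": {
  "commands": [
    {"fingers": 1,"delta_pos": [0.01,-0.03,0],"twist": 0},
    {"fingers": 1,"delta_pos": [0,0,0],"twist": 0},
    {"fingers": 1,"delta_pos": [0,0,0],"twist": 0}
  ]
}}

```text
t: 5.9
tool_pos: [0.4927, 0.0396, 0.2947]
orientation: [-0.002, 0.999, 0.032, -0.013]
force: [-1.0, -0.2, -2.1]
finger_gap: 0.0209
```

```bash
python3 - <<'E'
from h import *
p,Rm,o=tool(); print(p,yaw(Rm),Rm.round(3)); print(togo([.5145,.115,.305]),o['q'])
E
```

```text
[0.4926984  0.03962457 0.29467534] 3.6303502115858497 [[ 0.998  0.063 -0.027]
 [ 0.063 -0.998  0.003]
 [-0.026 -0.004 -1.   ]]
[ 0.02624783 -0.07388949 -0.01071251] [ 0.00948994 -0.14557192  1.35037195  0.00300912  1.96346532  1.51809487]
```

Call:
{"api": "servo_tool", "payload": {
  "commands": [
    {"fingers": 1,"delta_pos": [0.007,-0.02,-0.005],"twist": 0},
    {"fingers": 1,"delta_pos": [0.007,-0.02,-0.005],"twist": 0},
    {"fingers": 1,"delta_pos": [0.007,-0.02,-0.005],"twist": 0},
    {"fingers": 1,"delta_pos": [0.005,-0.014,-0.003],"twist": 0},
    {"fingers": 1,"delta_pos": [0,0,0],"twist": 0}
  ]
}}

```text
t: 6.52
tool_pos: [0.5148, 0.1105, 0.3109]
orientation: [-0.001, 1.0, 0.027, -0.015]
force: [-0.1, -0.3, -1.9]
finger_gap: 0.0212
```

```bash
python3 - <<'E'
from h import *
p,Rm,o=tool(); print(p,yaw(Rm),Rm.round(3)); print(togo([.5145,.115,.305]),o['qd'].round(3))
for n in ['side','scene','wrist']:
    s=snap(n); save(s['img'],n+'4.png')
t=load('scene'); s=load('side')
save(cv2.resize(t['img'][130:220,380:480],None,fx=6,fy=6,interpolation=cv2.INTER_CUBIC),'c8.png')
save(cv2.resize(s['img'][70:160,280:380],None,fx=6,fy=6,interpolation=cv2.INTER_CUBIC),'c9.png')
E
```

```text
[0.5147893  0.11045763 0.31088119] 3.0562641375321116 [[ 0.998  0.053 -0.03 ]
 [ 0.053 -0.999  0.001]
 [-0.03  -0.002 -1.   ]]
[ 0.00012751 -0.00453891  0.00588959] [-0.022 -0.008  0.01  -0.012  0.002 -0.006]
```

View pics/c8.png

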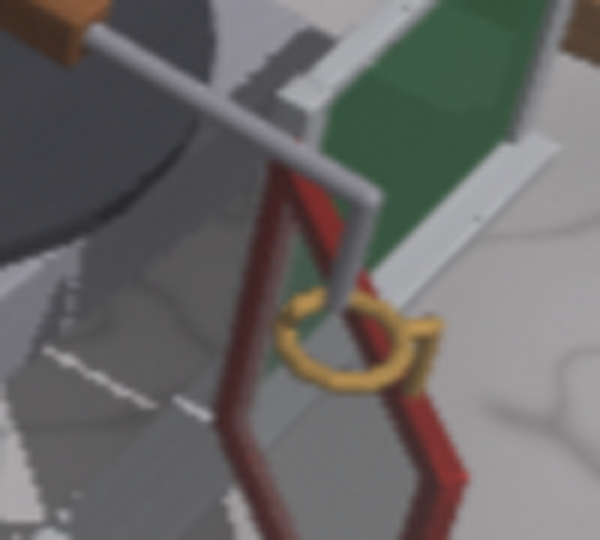

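View pics/c9.png

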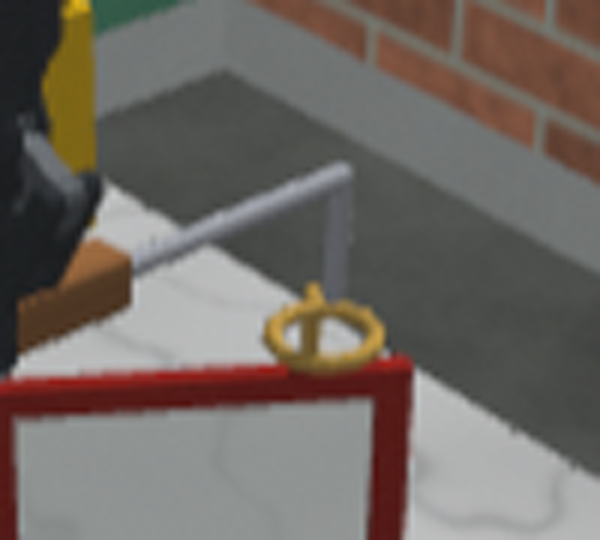

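View pics/wrist4.png

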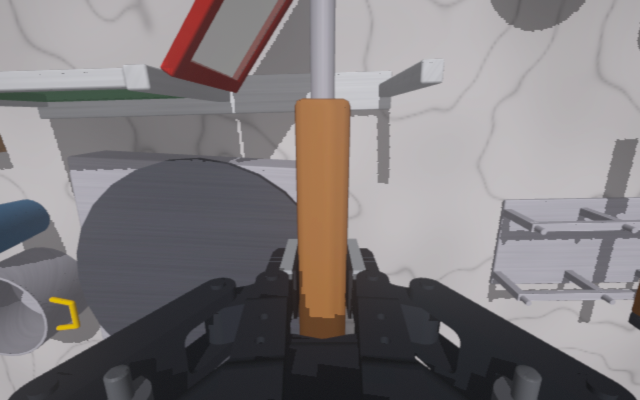

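```bash
python3 - <<'E'
from h import *
t=load('scene'); s=load('side'); p,Rm,o=tool()
tip=p+Rm@np.array([.198,0,.045]); print('pred tip',tip)
f=lambda q:(proj(t,q)-[380,130]+.42)*6; g=lambda q:(proj(s,q)-[280,70]+.42)*6
print(f(tip),g(tip)); 
e=p+Rm@np.array([.198,0,-.012]); print('elbow pred',e,f(e),g(e))
T=lambda x,y,z:world(t,380+x/6-.42,130+y/6-.42,z); S=lambda x,y,z:world(s,280+x/6-.42,70+y/6-.42,z)
print('elbow',T(372,197,e[2]),S(344,172,e[2]))
print('tip',T(338,303,tip[2]),S(335,297,tip[2]))
print('ring',T(347,340,.24),S(325,337,.24))
E
```

```text
pred tip [0.71085042 0.12017084 0.26003937]
[335.29159627 310.79621645] [339.46592073 298.49932498]
elbow pred [0.71254388 0.1201499  0.31701421] [369.48480247 200.36438809] [347.83508812 172.25885177]
elbow [0.7121475  0.12212775 0.31701421] [0.71150269 0.12127768 0.31701421]
tip [0.7091665  0.12402636 0.26003937] [0.71022739 0.12222246 0.26003937]
ring [0.71392191 0.12919471 0.24      ] [0.70872167 0.12570851 0.24      ]
```

Call:
{"api": "servo_tool", "payload": {
  "commands": [
    {"fingers": 1,"delta_pos": [0.004,-0.005,0],"twist": 0},
    {"fingers": 1,"delta_pos": [0,0,0.012],"twist": 0},
    {"fingers": 1,"delta_pos": [0,0,0.012],"twist": 0},
    {"fingers": 1,"delta_pos": [0,0,0],"twist": 0}
  ]
}}

```text
t: 7.18
tool_pos: [0.5174, 0.1141, 0.2841]
orientation: [-0.0, 1.0, 0.025, -0.016]
force: [0.4, 0.1, -1.9]
finger_gap: 0.0213
```

```bash
cat > look.py <<'E'
from h import *
import sys
k=sys.argv[1]
p,Rm,o=tool(); print(p,yaw(Rm),Rm[2].round(3),o['force'].round(1),o['t'])
t=snap('scene'); s=snap('side')
hook=p+Rm@np.array([.198,0,.025]); print('hook mid',hook)
c=[]
for n,im,q in (('t',t,proj(t,hook)),('s',s,proj(s,hook))):
    u,v=np.clip(q.astype(int),[50,45],[590,355]); c.append(cv2.resize(im['img'][v-45:v+45,u-50:u+50],None,fx=4,fy=5,interpolation=cv2.INTER_CUBIC) if 0 else cv2.resize(im['img'][v-45:v+45,u-40:u+40],None,fx=5,fy=5,interpolation=cv2.INTER_CUBIC)); print(n,u-40,v-45)
save(np.hstack(c),'l%s.png'%k)
E
python3 look.py 1
```

```text
[0.51738989 0.11414295 0.28406698] 2.9096387822714003 [-0.031 -0.001 -1.   ] [ 0.4  0.1 -1.9] 7.175
hook mid [0.71425756 0.12418526 0.25290171]
t 397 138
s 295 75
```

View pics/l1.png

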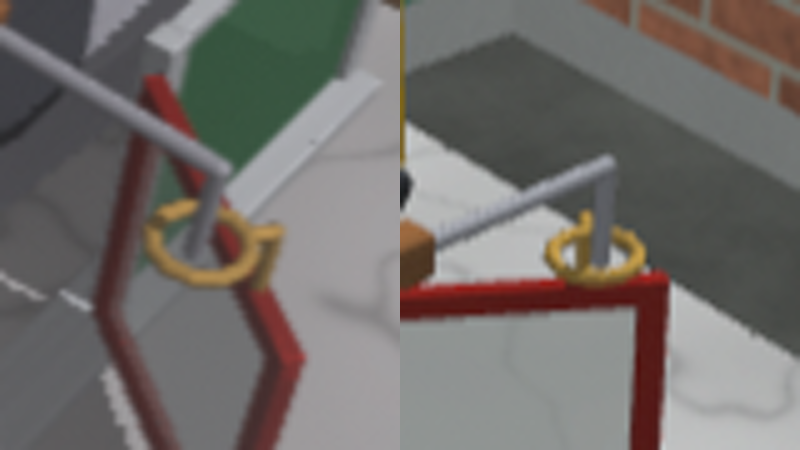

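Call:
{"api": "servo_tool", "payload": {
  "commands": [
    {"fingers": 1,"delta_pos": [0,0,0.009],"twist": 0},
    {"fingers": 1,"delta_pos": [0,0,0.008],"twist": 0},
    {"fingers": 1,"delta_pos": [0,0,0],"twist": 0}
  ]
}}

```text
t: 7.65
tool_pos: [0.5173, 0.1142, 0.2678]
orientation: [-0.001, 1.0, 0.025, -0.014]
force: [0.3, 0.0, -1.3]
finger_gap: 0.0207
```

```bash
python3 look.py 2
```

```text
[0.51726197 0.11420143 0.26784965] 2.9118035474425024 [-0.028 -0.002 -1.   ] [ 0.3  0.  -1.3] 7.65
hook mid [0.71422027 0.12426282 0.23726867]
t 395 143
s 295 81
```

View pics/l2.png

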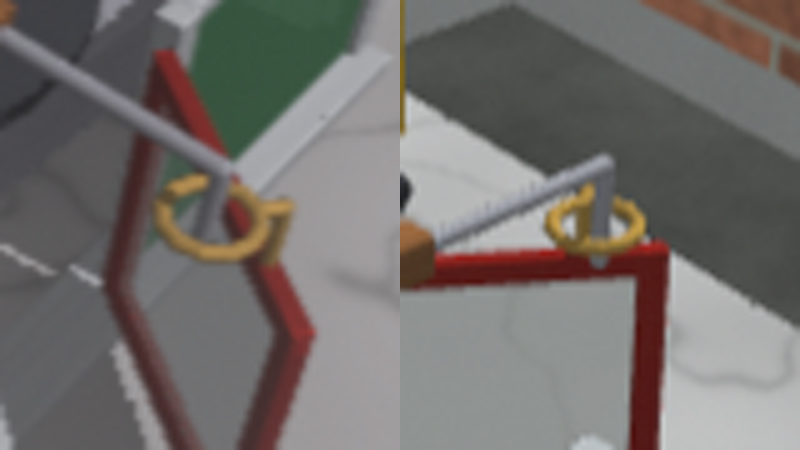

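Call:
{"api": "servo_tool", "payload": {
  "commands": [
    {"fingers": 1,"delta_pos": [-0.0145,0.0105,0],"twist": 0},
    {"fingers": 1,"delta_pos": [-0.0145,0.0105,0],"twist": 0},
    {"fingers": 1,"delta_pos": [-0.0185,0.007,0],"twist": 0},
    {"fingers": 1,"delta_pos": [-0.0185,0.007,0],"twist": 0}
  ]
}}

```text
t: 8.25
tool_pos: [0.4529, 0.0761, 0.271]
orientation: [-0.002, 1.0, 0.027, -0.013]
force: [0.4, 1.3, -2.4]
finger_gap: 0.021
```

```bash
python3 look.py 3
```

```text
[0.45293033 0.07614366 0.27100849] 3.0819272629829135 [-0.025 -0.004 -1.   ] [ 0.4  1.3 -2.4] 8.25
hook mid [0.64995072 0.08684447 0.24105082]
t 362 135
s 286 95
```

View pics/l3.png

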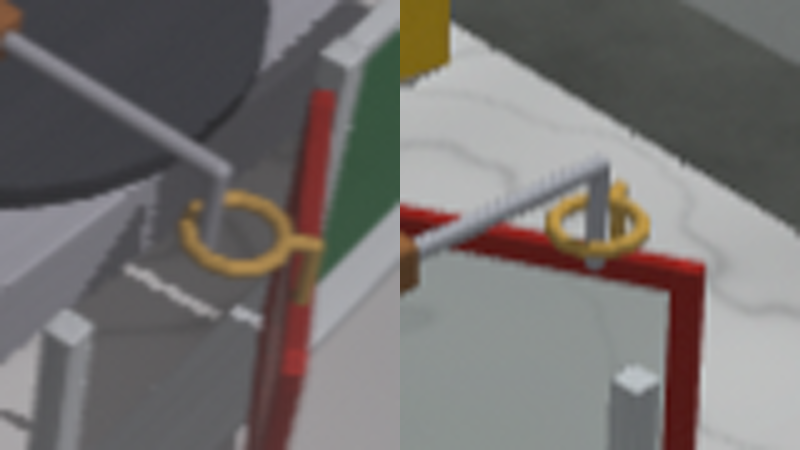

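Call:
{"api": "servo_tool", "payload": {
  "commands": [
    {"fingers": 1,"delta_pos": [-0.02,0.002,0.002],"twist": 0},
    {"fingers": 1,"delta_pos": [-0.02,-0.001,0.001],"twist": 0},
    {"fingers": 1,"delta_pos": [-0.02,-0.001,0],"twist": 0}
  ]
}}

```text
t: 8.72
tool_pos: [0.3938, 0.073, 0.2707]
orientation: [-0.001, 1.0, 0.026, -0.01]
force: [0.9, 0.1, -1.5]
finger_gap: 0.0209
```

```bash
python3 look.py 4
```

```text
[0.39377925 0.0729764  0.27067004] 2.984754666304653 [-0.02  -0.003 -1.   ] [ 0.9  0.1 -1.5] 8.725
hook mid [0.59095308 0.08334431 0.24161859]
t 341 122
s 268 104
```

View pics/l4.png

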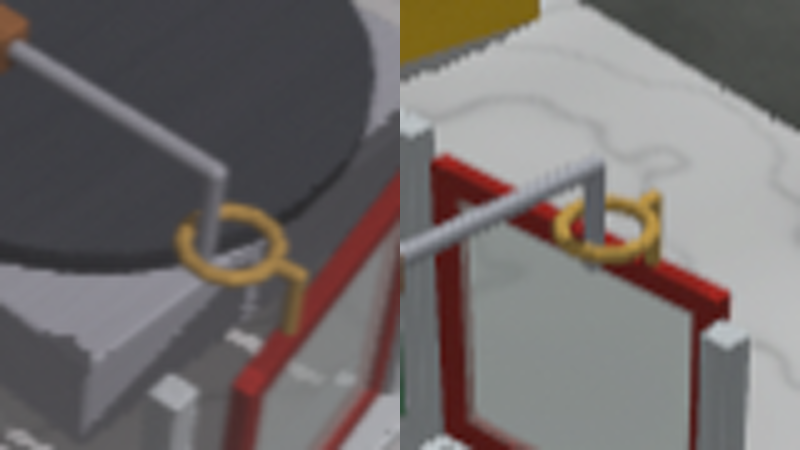

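Call:
{"api": "servo_tool", "payload": {
  "commands": [
    {"fingers": 1,"delta_pos": [-0.01,-0.001,0.003],"twist": 0},
    {"fingers": 1,"delta_pos": [-0.008,-0.001,0.001],"twist": 0}
  ]
}}

```text
t: 9.07
tool_pos: [0.3757, 0.0745, 0.2676]
orientation: [-0.002, 1.0, 0.026, -0.009]
force: [0.2, 1.1, -0.9]
finger_gap: 0.0213
```

Call:
{"api": "servo_tool", "payload": {
  "commands": [
    {"fingers": 1,"delta_pos": [-0.007,-0.001,0],"twist": 0},
    {"fingers": 1,"delta_pos": [-0.003,0,0],"twist": 0}
  ]
}}

```text
t: 9.32
tool_pos: [0.3742, 0.0752, 0.2663]
orientation: [-0.002, 1.0, 0.025, 0.001]
force: [16.0, 0.6, -8.8]
finger_gap: 0.0207
```

```bash
python3 look.py 5
```

```text
[0.37418557 0.0751567  0.26627391] 2.9140457909786988 [ 0.002 -0.003 -1.   ] [16.   0.6 -8.8] 9.325
hook mid [0.57198589 0.08530941 0.24175952]
t 336 118
s 261 106
```

View pics/l5.png

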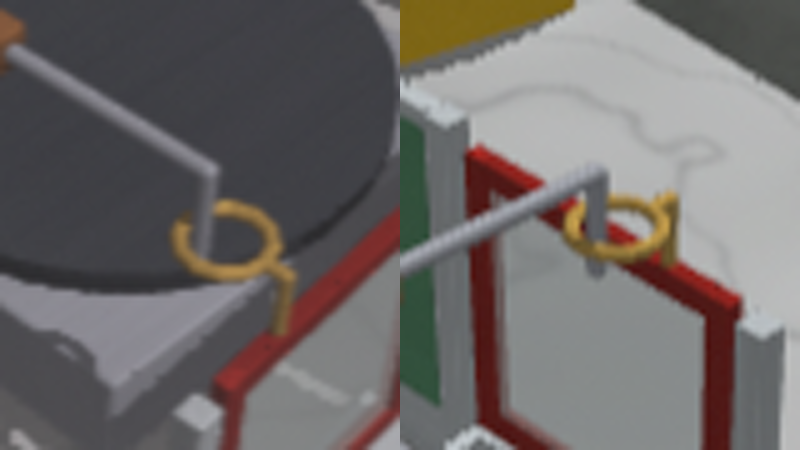

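Call:
{"api": "servo_tool", "payload": {
  "commands": [
    {"fingers": 1,"delta_pos": [0,0,0],"twist": 0},
    {"fingers": 1,"delta_pos": [0.005,0,0],"twist": 0},
    {"fingers": 1,"delta_pos": [0.004,0,0],"twist": 0},
    {"fingers": 1,"delta_pos": [0,0,0],"twist": 0}
  ]
}}

```text
t: 9.93
tool_pos: [0.3837, 0.0756, 0.2652]
orientation: [-0.002, 1.0, 0.025, 0.0]
force: [-0.2, -0.5, -0.3]
finger_gap: 0.021
```

```bash
python3 look.py 6
```

```text
[0.3837384  0.07558079 0.26518865] 2.887162776684259 [ 0.    -0.003 -1.   ] [-0.2 -0.5 -0.3] 9.925
hook mid [0.58148984 0.08562946 0.24024091]
t 339 120
s 264 105
```

View pics/l6.png

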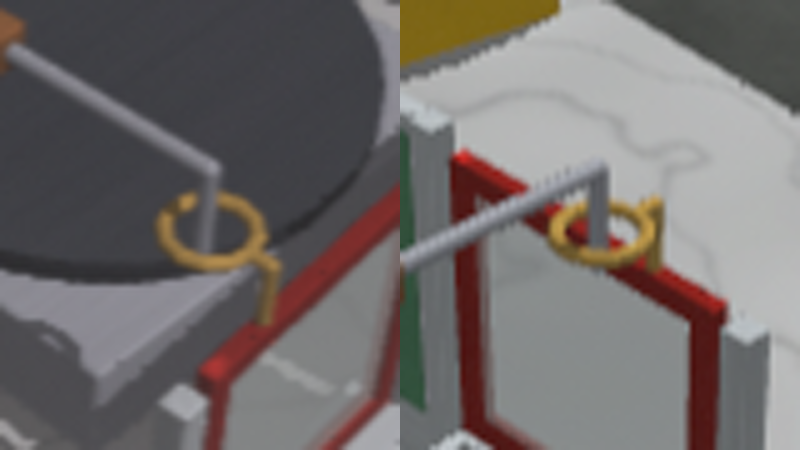

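```bash
python3 - <<'E'
from h import *
t=load('scene');s=load('side')
print(world(t,381,166,.24),world(s,304.4,151,.24))
f=lambda x,y,z:world(t,339+x/5-.4,120+y/5-.4,z)
print('flap corner',f(213,372,.204),'post corner',f(165,405,.215),f(207,405,.215),f(190,388,.215))
E
```

```text
[0.58472038 0.08765644 0.24      ] [0.58166033 0.08565766 0.24      ]
flap corner [0.62364667 0.04913281 0.204     ] post corner [0.62764981 0.01081716 0.215     ] [0.64068665 0.02426692 0.215     ] [0.628657   0.02638137 0.215     ]
```

Call:
{"api": "servo_tool", "payload": {
  "commands": [
    {"fingers": 1,"delta_pos": [0.001,0,-0.02],"twist": 0},
    {"fingers": 1,"delta_pos": [0,0,-0.03],"twist": 0},
    {"fingers": 1,"delta_pos": [0,0,-0.02],"twist": 0},
    {"fingers": 1,"delta_pos": [0,0,0],"twist": 0}
  ]
}}

```text
t: 10.52
tool_pos: [0.3839, 0.0754, 0.3371]
orientation: [-0.001, 1.0, 0.025, -0.0]
force: [0.3, 0.7, -2.2]
finger_gap: 0.0211
```

```bash
python3 look.py 7; python3 -c "
from h import *
save(load('scene')['img'],'sc7.png'); print(tool()[2]['q'])"
```

```text
[0.38394322 0.07541745 0.33707795] 2.894528332039063 [-0.    -0.003 -1.   ] [ 0.3  0.7 -2.2] 10.525
hook mid [0.58168041 0.08549059 0.31202729]
t 342 97
s 264 79
[ 0.10433737 -0.40874262  1.49078353  0.00341569  2.06277293  1.62615348]
```

View pics/sc7.png

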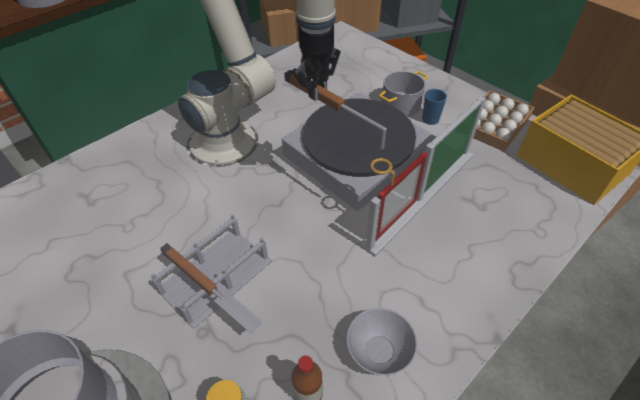

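Call:
{"api": "servo_tool", "payload": {
  "commands": [
    {"fingers": 1,"delta_pos": [0.001,0.047,0],"twist": 0},
    {"fingers": 1,"delta_pos": [0.001,0.047,0],"twist": 0},
    {"fingers": 1,"delta_pos": [0.001,0.047,0],"twist": 0},
    {"fingers": 1,"delta_pos": [0.001,0.047,0],"twist": 0},
    {"fingers": 1,"delta_pos": [0.001,0.047,0],"twist": 0}
  ]
}}

```text
t: 11.25
tool_pos: [0.4005, -0.1622, 0.3269]
orientation: [-0.003, 1.0, 0.03, -0.006]
force: [0.4, 1.1, -1.0]
finger_gap: 0.0208
```

Call:
{"api": "servo_tool", "payload": {
  "commands": [
    {"fingers": 1,"delta_pos": [0.001,0.047,0],"twist": 0},
    {"fingers": 1,"delta_pos": [0.001,0.04,0],"twist": 0},
    {"fingers": 1,"delta_pos": [0,0,0],"twist": 0}
  ]
}}

```text
t: 11.62
tool_pos: [0.4062, -0.254, 0.3202]
orientation: [-0.006, 1.0, 0.028, -0.009]
force: [0.7, 0.9, -1.8]
finger_gap: 0.0211
```

```bash
python3 look.py 8; python3 -c "
from h import *
print(togo([.4075,-.255,.12]));save(load('side')['img'],'si8.png')"
```

```text
[ 0.40616132 -0.25401702  0.32024438] 3.169740642972949 [-0.018 -0.012 -1.   ] [ 0.7  0.9 -1.8] 11.625
hook mid [ 0.60336347 -0.24280301  0.29170389]
t 233 192
s 381 154
[0.00419785 0.00545038 0.20132713]
```

View pics/si8.png

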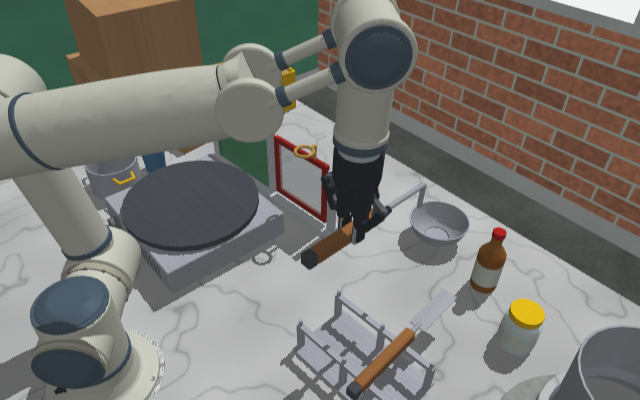

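View pics/l8.png

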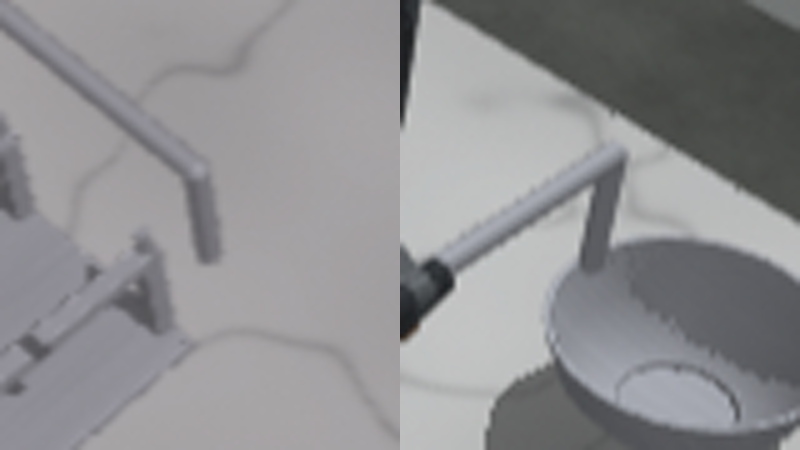

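```bash
python3 - <<'E'
from h import *
t=load('scene');s=load('side');p,Rm,o=tool()
for z in (-.012,.045):
    q=p+Rm@np.array([.198,0,z]); print(q,proj(t,q),proj(s,q))
# observed triangulation
def tri(a,b):
    K=[];
    A=[];B=[]
    for c,px in ((t,a),(s,b)):
        d=att(c)@np.linalg.inv(c['intrinsics'])@np.array([*px,1.]);d/=np.linalg.norm(d);M=np.eye(3)-np.outer(d,d);A.append(M);B.append(M@c['eye'])
    return np.linalg.solve(sum(A),sum(B))
print('elbow',tri((272.2,225.2),(381+(622-400)/5-.4,154+148/5-.4)))
print('tip',tri((274.2,243.2),(381+(592-400)/5-.4,154+266/5-.4)))
E
```

```text
[ 0.60426909 -0.24053743  0.33016708] [273.21180864 225.06314086] [424.22170166 182.59660166]
[ 0.60329776 -0.23994201  0.27317847] [275.91746933 242.84955649] [419.29693992 206.00821142]
elbow [ 0.60365495 -0.24257471  0.3305621 ]
tip [ 0.60112012 -0.24189     0.272886  ]
```

Call:
{"api": "servo_tool", "payload": {
  "commands": [
    {"fingers": 1,"delta_pos": [0.002,0.003,0.05],"twist": -0.006},
    {"fingers": 1,"delta_pos": [0.001,0.002,0.05],"twist": 0},
    {"fingers": 1,"delta_pos": [0,0,0.05],"twist": 0},
    {"fingers": 1,"delta_pos": [0,0,0.04],"twist": 0},
    {"fingers": 1,"delta_pos": [0,0,0],"twist": 0}
  ]
}}

```text
t: 12.35
tool_pos: [0.4076, -0.2484, 0.1272]
orientation: [-0.005, 0.999, 0.036, -0.006]
force: [-0.5, 0.7, -1.8]
finger_gap: 0.0209
```

```bash
python3 -c "
from h import *
p,Rm,o=tool();print(p,yaw(Rm),Rm[2],o['force'],togo([.4075,-.255,.078]))
s=snap('side');save(s['img'],'si9.png')"
```

```text
[ 0.40755997 -0.24836597  0.12717237] 4.147283242788896 [-0.01234823 -0.01063077 -0.99986725] [-0.49266455  0.67024651 -1.76486459] [6.76419975e-05 7.13476065e-03 4.91022082e-02]
```

View pics/si9.png

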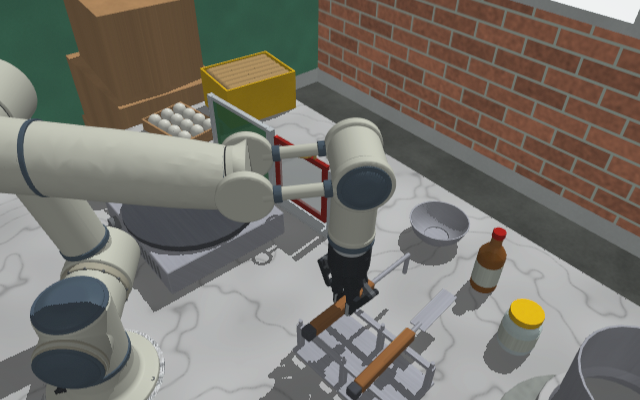

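Call:
{"api": "servo_tool", "payload": {
  "commands": [
    {"fingers": 1,"delta_pos": [0,0.007,0.02],"twist": 0.01},
    {"fingers": 1,"delta_pos": [0,0,0.02],"twist": 0},
    {"fingers": 1,"delta_pos": [0,0,0.004],"twist": 0},
    {"fingers": 1,"delta_pos": [0,0,0],"twist": 0}
  ]
}}

```text
t: 12.9
tool_pos: [0.4112, -0.2574, 0.0884]
orientation: [-0.001, 1.0, 0.031, -0.001]
force: [0.7, 0.0, -2.0]
finger_gap: 0.0208
```

```bash
python3 -c "
from h import *
p,Rm,o=tool();print(p,yaw(Rm),Rm[2],o['force'],togo([.4075,-.255,.0745]))
"
```

```text
[ 0.41121717 -0.25736988  0.08843046] 3.574543173347773 [-0.00256054 -0.00252915 -0.99999352] [ 0.6660339   0.0308958  -2.00584103] [-0.0035265  -0.00256176  0.01394606]
```

Call:
{"api": "servo_tool", "payload": {
  "commands": [
    {"fingers": 1,"delta_pos": [-0.003,-0.002,0.007],"twist": 0},
    {"fingers": 1,"delta_pos": [0,0,0.004],"twist": 0},
    {"fingers": 1,"delta_pos": [0,0,0],"twist": 0}
  ]
}}

```text
t: 13.28
tool_pos: [0.4082, -0.2557, 0.0778]
orientation: [-0.001, 1.0, 0.031, -0.001]
force: [-0.1, 0.0, -1.9]
finger_gap: 0.0207
```

```bash
python3 -c "
from h import *
p,Rm,o=tool();print(p,yaw(Rm),Rm[2],o['force'],togo([.4075,-.255,.0745]))
s=snap('side');save(cv2.resize(s['img'][240:400,290:450],None,fx=3.7,fy=3.7,interpolation=cv2.INTER_CUBIC),'si10.png')"
```

```text
[ 0.40824812 -0.25574143  0.07779001] 3.56575556171422 [-0.00125831 -0.00153666 -0.99999803] [-0.11126683  0.04859263 -1.88093021] [-0.00069642 -0.00078147  0.00329209]
```

View pics/si10.png

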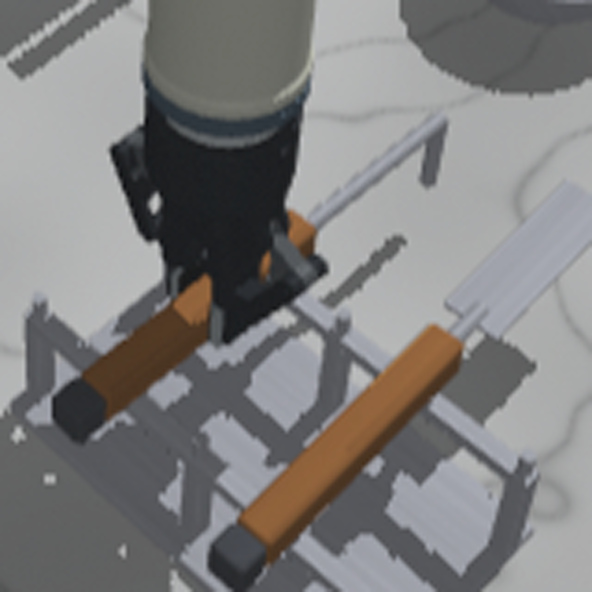

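Almost on the rails; lower the last 3 mm.

Call:
{"api": "servo_tool", "payload": {
  "commands": [
    {"fingers": 1,"delta_pos": [-0.001,0,0.003],"twist": 0},
    {"fingers": 1,"delta_pos": [0,0,0],"twist": 0}
  ]
}}

```text
t: 13.58
tool_pos: [0.4074, -0.256, 0.0751]
orientation: [-0.0, 1.0, 0.031, -0.0]
force: [0.1, -0.4, -1.3]
finger_gap: 0.0209
```

Call:
{"api": "servo_tool", "payload": {
  "commands": [
    {"fingers": 1,"delta_pos": [0,0,0.001],"twist": 0},
    {"fingers": 1,"delta_pos": [0,0,0.001],"twist": 0}
  ]
}}

```text
t: 13.82
tool_pos: [0.4076, -0.2561, 0.0744]
orientation: [-0.0, 1.0, 0.031, -0.0]
force: [-4.3, 2.7, 8.7]
finger_gap: 0.0212
```

Call:
{"api": "servo_tool", "payload": {
  "commands": [
    {"fingers": 0.6,"delta_pos": [0,0,0],"twist": 0},
    {"fingers": 0.3,"delta_pos": [0,0,0],"twist": 0},
    {"fingers": 0,"delta_pos": [0,0,0],"twist": 0},
    {"fingers": 0,"delta_pos": [0,0,0],"twist": 0},
    {"fingers": 0,"delta_pos": [0,0,0],"twist": 0}
  ]
}}

```text
t: 14.45
tool_pos: [0.4081, -0.2564, 0.0747]
orientation: [0.0, 1.0, 0.031, 0.001]
force: [-0.2, -0.5, -0.0]
finger_gap: 0.0853
```

Call:
{"api": "servo_tool", "payload": {
  "commands": [
    {"fingers": 0,"delta_pos": [0,0,-0.02],"twist": 0},
    {"fingers": 0,"delta_pos": [0,0,-0.04],"twist": 0},
    {"fingers": 0,"delta_pos": [0,0,-0.05],"twist": 0},
    {"fingers": 0,"delta_pos": [0,0,-0.05],"twist": 0},
    {"fingers": 0,"delta_pos": [0,0,0],"twist": 0}
  ]
}}

```text
t: 15.08
tool_pos: [0.4075, -0.2561, 0.2454]
orientation: [0.001, 1.0, 0.031, 0.002]
force: [0.1, -0.1, -0.8]
finger_gap: 0.0854
```

```bash
python3 -c "
from h import *
p,Rm,o=tool();print(p,o['force'],o['finger_gap'],o['t'])
a=snap('wrist');s=snap('side');t=snap('scene')
save(t['img'],'sc11.png');save(s['img'],'si11.png');save(a['img'],'wr11.png')
save(cv2.resize(t['img'][200:340,140:300],None,fx=5,fy=5,interpolation=cv2.INTER_CUBIC)[:600],'c11.png')"
```

```text
[ 0.40753962 -0.256136    0.24539245] [ 0.14368593 -0.05170281 -0.79772554] 0.08543478866498357 15.075
```

View pics/sc11.png

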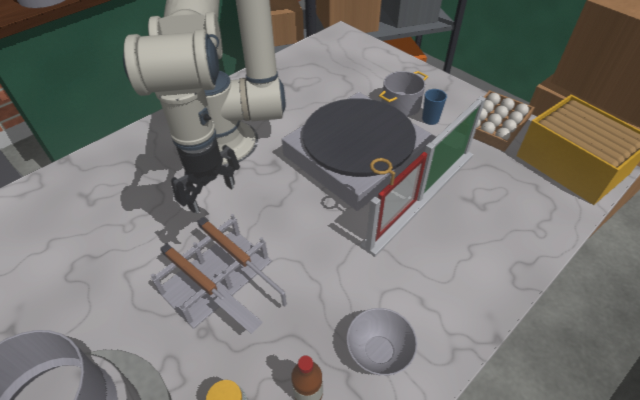

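View pics/c11.png

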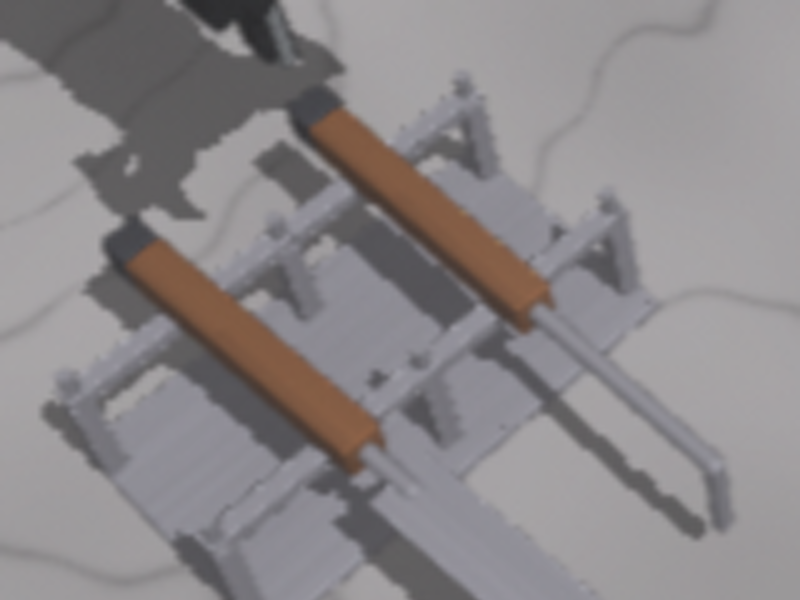

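View pics/wr11.png

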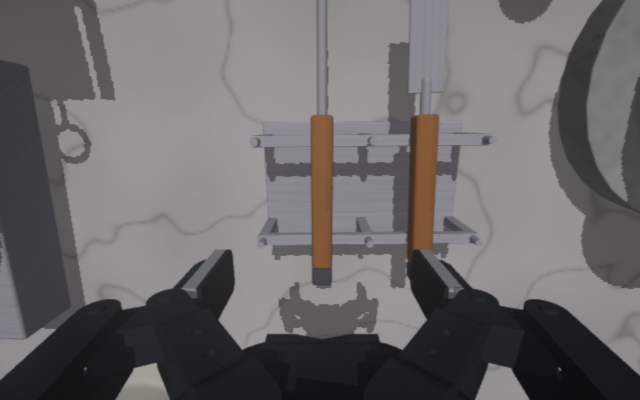

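View pics/si11.png

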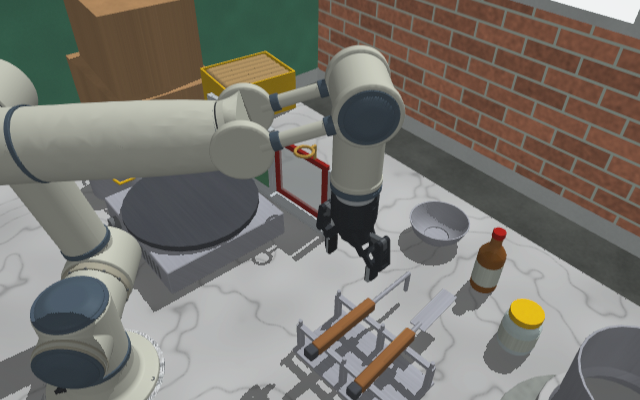

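```bash
python3 -c "
from h import *
t=load('scene')
f=lambda x,y:world(t,140+x/5-.4,200+y/5-.4,.099)
P=(f(310,127)+f(338,106)+f(548,292)+f(522,312))/4;print(P)
print(bot.sign_off())"
```

```text
[ 0.40680856 -0.25672021  0.099     ]
the job is handed in; nothing more can be done
None
```

I hooked the ring, pulled the flap shut, laid the pole back on its rest and handed the job in at about 15 s of the 48 s allowed. The sign-off gives no verdict, so the checks below are my own.

- **Hooking:** with the flap about 0.9 rad open, the scene and side cameras both showed the hook prong down inside the ring.
- **Shutting the flap:** I pulled until it met its stop, at about 16 N. The ring centre then measured about (0.583, 0.087) m, within 3 mm of where I worked out it should be when shut. After I lifted the hook out, the last scene picture still showed the flap in line with the green pane.
- **Pole:** it lies level on the rails, hook down. Measured with the scene camera, its origin is at (0.407, -0.257) m, against (0.408, -0.254) m at the start, so about 3 mm off.
- **Scraper:** it shows no visible shift in the scene pictures. The gripper is open and clear, about 0.17 m above where it let go.

**Disagreements:**
- The two cameras differed by 2–5 mm on the ring's position, so I used the average.
- The tool tilted by up to about 0.03 rad during the moves and was level again before I set the pole down.

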